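# Turn the bar row round onto the serving board

## Task

Move the row of four bar things (jigger, bitters bottle, bamboo pot and the slim steel cup) from the keeping board to the empty serving board in reverse order, so that what stood at the left end ends at the right end, and so on along the row. Stand each one upright in the middle of its own cork disc and tip nothing over. The slim cup is nested in a wider cup: lift it straight out and leave the wider cup standing where it is.

Things in the scene. Friction and masses are not known exactly. Their poses are not given: they have to be found in the camera images.
- jigger_mid (a point): Steel jigger, an hourglass shape 84 mm tall standing upright: lower cup 36 mm across, waist 22 mm across at 30 mm above the foot, straight-sided upper cup 40 mm across from 44 to 84 mm above the foot. Grip the upper cup, about 20 mm above the centre. The point is its centre, 42 mm above its foot. Its z axis points up.
- bottle_mid (a point): Small amber glass bitters bottle with a blank paper band and a black cap, 92 mm tall, standing upright: straight round body 40 mm across up to 62 mm above its foot, then a shoulder and a cap 21 mm across. Grip the body at about the centre or up to 8 mm higher, so that the cap stays clear of the gripper. The point is its centre, 46 mm above its foot. Its z axis points up.
- pot_mid (a point): Round lidded bamboo pot for cocktail picks (lid fixed on), 64 mm tall, 46 mm across, straight-sided. The point is its centre, 32 mm above its foot. Its z axis points up.
- cup_small_mid (a point): Slim steel cup, open at the top, 85 mm tall, 48 mm across at the rim, 40 mm at the foot, wall 3 mm. It starts nested loosely in the wider cup; its uppermost 46 mm stand clear above the wider cup's rim, so grip it about 24 mm above its centre and lift it straight up. The point is its centre, 42.5 mm above its foot. Its z axis points up.
- cup_big_mid (a point): Wide low steel cup, 44 mm tall, 66 mm across at the rim, 50 mm at the foot, floor 5 mm thick; it holds the slim cup at the start, stands loose directly on the keeping board, and stays there. The point is its centre, 22 mm above its foot. Its z axis points up.
- coaster_jigger: Round cork coaster fixed to the keeping board, 60 mm across, 3 mm thick, on which the jigger starts. Origin at the centre of its underside.
- coaster_bottle: Round cork coaster fixed to the keeping board, 60 mm across, 3 mm thick, on which the bottle starts. Origin at the centre of its underside.
- coaster_pot: Round cork coaster fixed to the keeping board, 60 mm across, 3 mm thick, on which the bamboo pot starts. Origin at the centre of its underside.
- keep_board: Keeping board: fixed wooden board 85 x 340 x 15 mm holding the row at the start, in four places at y = -120, -40, 40 and 120 mm on its x = 0 line, in any order. Origin at the centre of its underside; y along its length, to the robot's left; x across it, away from the robot; z up. It may be the nearer or the farther of the two boards.
- serve_board: Serving board: fixed wooden board 85 x 340 x 15 mm, empty at the start, with four flush cork discs 60 mm across at y = -120, -40, 40 and 120 mm on its x = 0 line. Origin at the centre of its underside, top face 15 mm above it; y along its length, to the robot's left; x across it, away from the robot; z up.

How it is judged:
At the end, for the whole second after the job is handed in: Jigger, bottle, pot and slim cup stand upright (0.1 rad) and at rest on the serving board, each within 14 mm along and across of the disc that mirrors its start (y on the keeping board becomes -y); the wide cup stands upright on the keeping board within 25 mm of its start (((y of coaster_jigger in the frame of keep_board between -0.15 and -0.09 m and y of jigger_mid in the frame of serve_board between 0.106 and 0.134 m) or (y of coaster_jigger in the frame of keep_board between -0.07 and -0.01 m and y of jigger_mid in the frame of serve_board between 0.026 and 0.054 m) or (y of coaster_jigger in the frame of keep_board between 0.01 and 0.07 m and y of jigger_mid in the frame of serve_board between -0.054 and -0.026 m) or (y of coaster_jigger in the frame of keep_board between 0.09 and 0.15 m and y of jigger_mid in the frame of serve_board between -0.134 and -0.106 m)) and x of jigger_mid in the frame of serve_board between -0.014 and 0.014 m and z of jigger_mid in the frame of serve_board between 0.051 and 0.063 m and angle between each of jigger_mid, bottle_mid, pot_mid, cup_small_mid, cup_big_mid's own z axis and vertical below 0.1 rad and linear speed of each of jigger, bottle, pot, cup_small, cup_big below 0.02 m/s and ((y of coaster_bottle in the frame of keep_board between -0.15 and -0.09 m and y of bottle_mid in the frame of serve_board between 0.106 and 0.134 m) or (y of coaster_bottle in the frame of keep_board between -0.07 and -0.01 m and y of bottle_mid in the frame of serve_board between 0.026 and 0.054 m) or (y of coaster_bottle in the frame of keep_board between 0.01 and 0.07 m and y of bottle_mid in the frame of serve_board between -0.054 and -0.026 m) or (y of coaster_bottle in the frame of keep_board between 0.09 and 0.15 m and y of bottle_mid in the frame of serve_board between -0.134 and -0.106 m)) and x of bottle_mid in the frame of serve_board between -0.014 and 0.014 m and z of bottle_mid in the frame of serve_board between 0.055 and 0.067 m and ((y of coaster_pot in the frame of keep_board between -0.15 and -0.09 m and y of pot_mid in the frame of serve_board between 0.106 and 0.134 m) or (y of coaster_pot in the frame of keep_board between -0.07 and -0.01 m and y of pot_mid in the frame of serve_board between 0.026 and 0.054 m) or (y of coaster_pot in the frame of keep_board between 0.01 and 0.07 m and y of pot_mid in the frame of serve_board between -0.054 and -0.026 m) or (y of coaster_pot in the frame of keep_board between 0.09 and 0.15 m and y of pot_mid in the frame of serve_board between -0.134 and -0.106 m)) and x of pot_mid in the frame of serve_board between -0.014 and 0.014 m and z of pot_mid in the frame of serve_board between 0.041 and 0.053 m and ((y of cup_big_mid in the frame of keep_board between -0.15 and -0.09 m and y of cup_small_mid in the frame of serve_board between 0.106 and 0.134 m) or (y of cup_big_mid in the frame of keep_board between -0.07 and -0.01 m and y of cup_small_mid in the frame of serve_board between 0.026 and 0.054 m) or (y of cup_big_mid in the frame of keep_board between 0.01 and 0.07 m and y of cup_small_mid in the frame of serve_board between -0.054 and -0.026 m) or (y of cup_big_mid in the frame of keep_board between 0.09 and 0.15 m and y of cup_small_mid in the frame of serve_board between -0.134 and -0.106 m)) and x of cup_small_mid in the frame of serve_board between -0.014 and 0.014 m and z of cup_small_mid in the frame of serve_board between 0.0515 and 0.0635 m and x of cup_big_mid in the frame of keep_board between -0.03 and 0.03 m and z of cup_big_mid in the frame of keep_board between 0.031 and 0.043 m and distance of cup_big_mid from where it was at the start of the episode below 0.025 m); the robot touches nothing.
It fails at once if the jigger is tipped over (angle between jigger_mid's own z axis and vertical above 0.7 rad).
It fails at once if the bottle is tipped over (angle between bottle_mid's own z axis and vertical above 0.7 rad).
It fails at once if the bamboo pot is tipped over (angle between pot_mid's own z axis and vertical above 0.7 rad).
It fails at once if the slim cup is tipped over (angle between cup_small_mid's own z axis and vertical above 0.7 rad).
It fails at once if the wide cup is tipped over (angle between cup_big_mid's own z axis and vertical above 0.7 rad).
It also fails if it takes over 120 s, if anything falls off the work surface, if the arm or the gripper's body presses on something with over 40 N, if the wrist force passes 120 N, or if a joint passes its speed limit or range.

## Robot

A 7-joint arm with a two-finger parallel gripper is mounted at the origin on the work surface. World frame = base frame: x ahead of the robot, y to its left, z up, the work surface at z = 0. Lengths are in m, angles in rad, forces in N, time in s.
With the tool pointing down it reaches from about 0.425 to 0.875 m from the base axis. Payload 4.7 kg.
Tool frame: the origin (TCP) lies on the centre line of the jaws, within the pads' length; the fingertips stand 14 mm ahead of it and the grasp point (between the pads) lies 5 mm behind it; z points along the fingers, y is the direction in which the jaws open and shut (so a half turn about z gives the same grasp; the last joint's range is limited). The gripper opens to 87 mm and grips with 3 to 60 N. Pads are 19 mm wide; open, the fingers measure 117 mm over their backs; the gripper's body (75 mm by 190 mm) begins 51 mm behind the grasp point.
Start: joints at [-1.303, 0.321, -0.07, 1.45, 0.023, 1.371, -0.057], TCP at [0.163, 0.629, 0.237] pointing down, gripper open.
Joint ranges: [-2.86, 2.86], [-0.3, 2.09], [-1.38, 1.24], [0.06, 2.45], [-1.56, 4.7], [0.09, 2.05], [-2.69, 2.69]. Speed limits (rad/s): [2.57, 2.57, 3.14, 3.14, 3.14, 3.14, 3.14].

## Interface

Orientations are given as a rotation vector (axis times angle).
In Python, from bench import ctrl gives the robot as it stands. The module is installed in compiled form; this text tells all that it offers.
- The arm moves only by the tool step_arm, never from a script. Its argument "plan" is a list of rows, each a list of 3 entries, a list of its own where there are three numbers: the turn, a rotation vector about the tool's x, y, z in rad, then the shift along the tool's x, y, z in m, then the closure in counts, from 0 (fully open) to 255 (shut). In form: [[[rx, ry, rz], [x, y, z], hand], ...]. A call has exactly 10 rows; each row is the pose to reach, as a shift and turn from the pose commanded when the call began, along the tool's axes at that moment; what a row does not reach only later rows make up. A row lasts 1/8 s, in which the tool goes at most 62.5 mm and 10.7 degrees, less where a joint would pass 70% of its speed; a pose out of reach is approached as far as the arm can. A call with a gripper value outside its range is refused whole. The fingers move at their own pace and stop on an object; "squeeze" is the grip in N (left out, the last holds). Time passes only in rows, so rows that repeat a pose let the fingers close, or fill a call up. It gives the time, the measured TCP pose, the force and the opening at its end, in the units of the state.
- ctrl.get_state(): the state, without advancing time (a new reading comes with each control period).
- ctrl.get_image(name): name is "scene" or "side" or "wrist"; returns the picture (384x512x3 uint8, red, green, blue); there is no depth.
- ctrl.calibration(name): a dict with "fov_y" (degrees; the focal length in pixels is half the picture's height over the tangent of half this angle, whatever the lens; pixels are square), "cx", "cy" (the principal point, pixels), "rvec" (rotation vector, rad) and "tvec" (3), from world to camera coordinates, as OpenCV has them. Camera axes: x right, y down, z forward; pixel columns grow to the right and rows downward; lengths in m; the calibration is good to about 2 mm. A picture is of the moment at which its call begins: read the wrist's pose just before it. calibration takes no time and is no camera call; for the wrist camera it gives the pose at the moment of the call.
- ctrl.close_job(): hands the job in, once; it reports no verdict.
Trained networks look in the newest picture that a camera, given by its name, has taken for a name from the list of things; names that differ only in an ending like _2 or _b are one class to them, and where a whole thing is asked for, a point or a joint stands for the part that bears it (a point fixed in the world has none). Each returns a list of dicts, best first, with "score" (0 to 1); they miss things now and then, are a little off and sometimes report something else, mostly with a low value. They report only what shows in the picture. A call takes as long as a camera call.
- ctrl.cut_out(camera, label): "pixels" (384x512 bool, what is visible of it) and "rect" ([left, top, width, height] in pixels, round what is visible of it).
The state is a dict: "time": time; "joint_positions": joint angles; "qd": joint speeds; "joint_torque": joint torques, N m; "position": TCP position; "tool_rot": TCP orientation; "ft_force": force on the tool from outside, world axes, zero at the start; "torque": the same for the moment, N m; "grip_width": opening from 0.0 (shut) to 1.0 (fully open).
Only numpy, scipy, OpenCV 4.12 (cv2) and the standard library are available. Lean on these libraries where they do the work, as an engineer would, in place of code of your own. Each camera call takes 0.05 s, during which the arm holds its last target.

## Working session

There is one attempt and no reset: what is moved stays moved. The work goes in short steps, Python scripts to look and compute and a tool call to move; the robot and the scene stay as the last step left them, time stands still between calls to the robot, and variables do not carry over. Pictures are saved under pics/ and viewed, and the job is handed in when it is done.

Besides the shell and the picture viewer there is one more tool, called in YAML: its name, and indented under it one key for each argument. step_arm: Moves the arm, as the interface text tells. Its arguments: {"type":"object","properties":{"plan":{"type":"array"},"squeeze":{"type":"number"}},"required":["plan"]}

```bash
mkdir -p pics; ls
python3 - <<'E'
from bench import ctrl
import cv2
s=ctrl.get_state(); print({k:s[k] for k in ("time","position","tool_rot","grip_width","ft_force")})
for n in ("scene","side","wrist"):
    im=ctrl.get_image(n); cv2.imwrite(f"pics/a_{n}.png",im[:,:,::-1]); print(n,ctrl.calibration(n))
E
```

```text
pics
{'time': 0.0, 'position': array([0.16312854, 0.6286432 , 0.2354574 ]), 'tool_rot': array([-3.97493614e-01, -3.11623246e+00,  3.04457894e-03]), 'grip_width': 0.9995338365335135, 'ft_force': array([0.34430503, 0.14925341, 0.11439445])}
scene {'fov_y': 43.358942618067736, 'cx': 253.6201331028203, 'cy': 192.38521489037788, 'rvec': array([ 2.21991288,  1.05604298, -0.40260005]), 'tvec': array([-0.32986502, -0.27905717,  1.08882366])}
side {'fov_y': 48.85706298744208, 'cx': 255.71823593438404, 'cy': 195.2367275233892, 'rvec': array([ 2.19576398, -0.24950071,  0.14666421]), 'tvec': array([-0.54423721,  0.1245828 ,  0.63609209])}
wrist {'fov_y': 62.121208225587964, 'cx': 249.10433377036327, 'cy': 190.4469885391991, 'rvec': array([-2.29671336, -1.77454756, -0.25322761]), 'tvec': array([-0.64890684, -0.03620168,  0.39252904])}
```

View pics/a_scene.png

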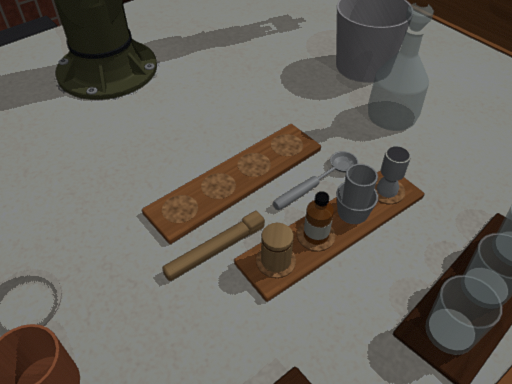

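View pics/a_side.png

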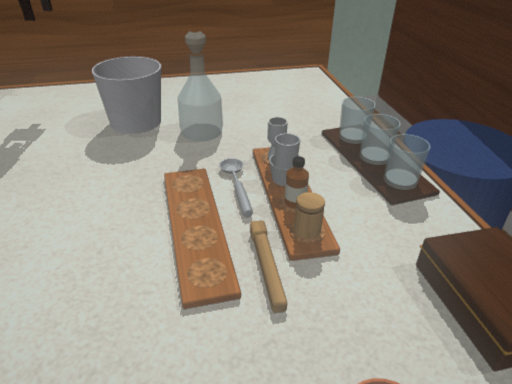

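View pics/a_wrist.png

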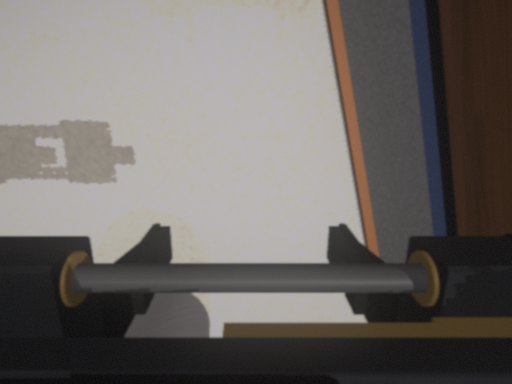

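```bash
cat > h.py <<'E'
import numpy as np, cv2
from bench import ctrl
from scipy.spatial.transform import Rotation as R
def cal(n):
    c=ctrl.calibration(n); f=192/np.tan(np.radians(c['fov_y']/2))
    K=np.array([[f,0,c['cx']],[0,f,c['cy']],[0,0,1]]); return K,np.array(c['rvec']),np.array(c['tvec'])
def proj(C,P):
    K,r,t=C; return cv2.projectPoints(np.atleast_2d(P).astype(float),r,t,K,None)[0][:,0]
def plane(C,uv,z):
    K,r,t=C; M=R.from_rotvec(r).as_matrix(); o=-M.T@t
    uv=np.atleast_2d(uv).astype(float); d=(np.c_[uv,np.ones(len(uv))]@np.linalg.inv(K).T)@M
    return o+d*((z-o[2])/d[:,2])[:,None]
E
python3 - <<'E'
from h import *
np.set_printoptions(precision=4,suppress=True)
import pickle
out={}
names=["jigger_mid","bottle_mid","pot_mid","cup_small_mid","cup_big_mid","keep_board","serve_board"]
for cam in("scene","side"):
    ctrl.get_image(cam); C=cal(cam)
    for n in names:
        r=ctrl.cut_out(cam,n)
        out[cam,n]=r
        print(cam,n,[(round(d['score'],2),d['rect'],int(d['pixels'].sum())) for d in r[:2]])
pickle.dump(out,open('det.pkl','wb'))
E
```

```text
scene jigger_mid [(0.87, [378.3, 143.9, 32.1, 54.9], 1073)]
scene bottle_mid [(0.89, [303.6, 189.2, 32.0, 56.0], 1183)]
scene pot_mid [(0.84, [262.0, 221.0, 31.6, 50.6], 1419)]
scene cup_small_mid [(0.71, [342.3, 164.8, 33.8, 45.3], 1237)]
scene cup_big_mid [(0.84, [334.4, 186.9, 46.3, 35.2], 631)]
scene keep_board [(0.77, [235.5, 178.0, 188.1, 122.3], 4524)]
scene serve_board [(0.8, [140.2, 121.1, 178.8, 121.9], 7587)]
side jigger_mid [(0.64, [265.6, 117.0, 21.6, 40.8], 378)]
side bottle_mid [(0.55, [286.7, 156.3, 23.1, 54.1], 849), (0.24, [293.4, 192.1, 31.0, 46.6], 1237)]
side pot_mid [(0.75, [296.0, 192.8, 28.5, 46.5], 1163)]
side cup_small_mid [(0.93, [273.3, 131.8, 23.8, 35.8], 726)]
side cup_big_mid [(0.61, [269.4, 156.6, 18.9, 26.7], 292)]
side keep_board [(0.94, [250.3, 148.5, 94.1, 113.1], 2450)]
side serve_board [(0.97, [165.4, 171.0, 75.4, 139.8], 7071)]
```

```bash
cat > fit.py <<'E'
from h import *
import pickle
from scipy.optimize import minimize
np.set_printoptions(precision=4,suppress=True)
out=pickle.load(open('det.pkl','rb')); cams={c:cal(c) for c in("scene","side")}
S=4
def hull(img,C,P):
    uv=proj(C,P); h=cv2.convexHull((uv*16*1).astype(np.float32)).astype(np.int32)
    cv2.fillConvexPoly(img,h,1,shift=4)
def board(p):
    x,y,a=p; c,s=np.cos(a),np.sin(a)
    return np.array([[x+c*u-s*v,y+s*u+c*v,z] for u in(-.0425,.0425) for v in(-.17,.17) for z in(0,.015)])
def iou(a,b,ig): 
    a=a[~ig]>0;b=b[~ig]; return (a&b).sum()/max(1,(a|b).sum())
objs=["jigger_mid","bottle_mid","pot_mid","cup_small_mid","cup_big_mid"]
def boardfit(n,p0,camlist=("scene","side")):
    def cost(q):
        p=p0+np.array(q)*[.01,.01,.05]; t=0
        for c in camlist:
            ig=np.zeros((384,512),np.uint8)
            for o in objs:
                for d in out[c,o][:1]: ig|=d['pixels'].astype(np.uint8)
            ig=cv2.dilate(ig,np.ones((7,7)))>0
            im=np.zeros((384,512),np.uint8); hull(im,cams[c],board(p)); t+=1-iou(im,out[c,n][0]['pixels'],ig)
        return t
    b=min((minimize(cost,q0,method='Nelder-Mead',options=dict(initial_simplex=np.array(q0)+np.array([[0,0,0],[1,0,0],[0,1,0],[0,0,1]]))) for q0 in([0,0,0],[.5,-.5,.5],[-1,1,-.5])),key=lambda r:r.fun)
    return p0+b.x*np.array([.01,.01,.05]),b.fun
prof={"jigger_mid":[[(0,.018),(.030,.011)],[(.030,.011),(.044,.020)],[(.044,.020),(.084,.020)]],
"bottle_mid":[[(0,.02),(.062,.02)],[(.062,.02),(.073,.0105),(.092,.0105)]],
"pot_mid":[[(0,.023),(.064,.023)]],"cup_small_mid":[[(.039,.0217),(.085,.024)]],"cup_big_mid":[[(0,.025),(.044,.033)]]}
th=np.linspace(0,2*np.pi,40)
def render(n,C,x,y,z0):
    im=np.zeros((384,512),np.uint8)
    for seg in prof[n]:
        hull(im,C,np.array([[x+r*np.cos(t),y+r*np.sin(t),z0+z] for z,r in seg for t in th]))
    return im
def objfit(n,p0,z0,camlist):
    def cost(q):
        t=0
        for c in camlist:
            im=render(n,cams[c],p0[0]+q[0]*.01,p0[1]+q[1]*.01,z0); ig=np.zeros(im.shape,np.uint8)
            for o in objs+["x"]:
                if o!=n and (c,o) in out: ig|=out[c,o][0]['pixels'].astype(np.uint8)
            t+=1-iou(im,out[c,n][0]['pixels'],cv2.dilate(ig,np.ones((3,3)))>0)
        return t
    b=min((minimize(cost,q,method='Nelder-Mead',options=dict(initial_simplex=np.array(q)+np.array([[0,0],[1,0],[0,1]]))) for q in([0,0],[1,.5],[-1,-.5],[.5,-1])),key=lambda r:r.fun)
    return np.array(p0)+b.x*.01,b.fun
E
cat > run1.py <<'E'
from fit import *
for n in("keep_board","serve_board"):
    m=out["scene",n][0]['pixels']; uv=np.argwhere(m)[:,::-1]; P=plane(cams["scene"],uv,.015)[:,:2].astype(np.float32)
    rc=cv2.minAreaRect(P); print(n,rc)
    (w,h)=rc[1]; a=np.radians(rc[2]); a=a if h>w else a-np.pi/2
    p0=np.array([*rc[0],(a+np.pi/2)%np.pi-np.pi/2])
    for cl in(("scene","side"),("scene",),("side",)): print(cl,*boardfit(n,p0,cl))
for n in objs:
    z0=.015 if n=="cup_big_mid" else .020 if n=="cup_small_mid" else .018
    P=plane(cams["scene"],np.argwhere(out["scene",n][0]['pixels'])[:,::-1].mean(0),z0+.03)[0,:2]
    for cl in(("scene","side"),("scene",),("side",)): print(n,cl,*objfit(n,P,z0,cl))
E
python3 run1.py
```

```text
keep_board ((0.6453126072883606, 0.06770049035549164), (0.3413054347038269, 0.09007159620523453), 86.65538024902344)
('scene', 'side') [ 0.6422  0.0725 -0.0492] 0.25581489483571174
('scene',) [ 0.6404  0.073  -0.0506] 0.12929515418502202
('side',) [ 0.6431  0.0719 -0.0512] 0.08510638297872342
serve_board ((0.4612791836261749, 0.012554839253425598), (0.09436726570129395, 0.3416987359523773), 1.2469913959503174)
('scene', 'side') [0.456  0.0167 0.015 ] 0.08410748553354142
('scene',) [0.4557 0.0164 0.0281] 0.05387205387205385
('side',) [0.4556 0.0172 0.0161] 0.03231991235278009
jigger_mid ('scene', 'side') [0.6479 0.1862] 0.31492713972485786
jigger_mid ('scene',) [0.6476 0.1898] 0.12694512694512694
jigger_mid ('side',) [0.6465 0.181 ] 0.14640198511166258
bottle_mid ('scene', 'side') [0.6396 0.0321] 0.16090005325758916
bottle_mid ('scene',) [0.6405 0.0306] 0.09694656488549613
bottle_mid ('side',) [0.6397 0.0322] 0.06395348837209303
pot_mid ('scene', 'side') [ 0.6351 -0.0483] 0.15285398815246454
pot_mid ('scene',) [ 0.6353 -0.0487] 0.0696909927679158
pot_mid ('side',) [ 0.636  -0.0462] 0.07200647249190939
cup_small_mid ('scene', 'side') [0.6431 0.1075] 0.12025399086107647
cup_small_mid ('scene',) [0.6473 0.1067] 0.04658901830282858
cup_small_mid ('side',) [0.6417 0.1079] 0.005961251862891204
cup_big_mid ('scene', 'side') [0.6451 0.1114] 0.210052677787533
cup_big_mid ('scene',) [0.6416 0.1135] 0.09328968903436985
cup_big_mid ('side',) [0.6452 0.1116] 0.029962546816479363
```

Run:
```python
from fit import *
C=cams["scene"]; D=cams["side"]
print("carafe base",plane(C,[[393,115]],0),plane(D,[[202,125]],0))
def tri(a,b):
    def f(p): return np.r_[proj(C,p)[0]-a,proj(D,p)[0]-b]
    from scipy.optimize import least_squares
    r=least_squares(f,[.6,.3,.1]); return r.x,r.cost
print("carafe top",tri([421,10],[196,38])); print("bucket",plane(C,[[362,65]],0),plane(D,[[135,118]],0))
K,r,t=cal("wrist"); M=R.from_rotvec(r).as_matrix(); print("cam",-M.T@t, M[2])
print("muddler ends",plane(C,[[170,270],[258,222]],.01))
s=ctrl.get_state(); T=R.from_rotvec(s['tool_rot']); print(T.as_matrix())
print("cam in tool",T.inv().apply(-M.T@t-s['position']))
G=R.from_matrix(np.array([[0,1,0],[1,0,0],[0,0,-1.]])); print("turn",(T.inv()*G).as_rotvec())
print("shift",T.inv().apply(np.array([.60,.07,.36])-s['position']), T.inv().apply([0,0,.12]))
```

```text
carafe base [[0.5135 0.3719 0.    ]] [[0.5182 0.404  0.    ]]
carafe top (array([0.5133, 0.371 , 0.2234]), np.float64(1.5942060890918073))
bucket [[0.3533 0.4549 0.    ]] [[0.3566 0.4771 0.    ]]
cam [0.0904 0.6482 0.386 ] [ 0.2734 -0.0723 -0.9592]
muddler ends [[ 0.546  -0.1801  0.01  ]
 [ 0.5589 -0.0197  0.01  ]]
[[-0.968   0.2511  0.0001]
 [ 0.2511  0.968   0.0001]
 [-0.      0.0001 -1.    ]]
cam in tool [ 0.0752  0.0002 -0.1494]
turn [ 0.0001 -0.      1.317 ]
shift [-0.5632 -0.4316 -0.1234] [-0.    0.   -0.12]
```

step_arm:
  plan:
    - [[0, 0, 0.12], [0, 0, -0.06], 0]
    - [[0, 0, 0.25], [0, 0, -0.12], 0]
    - [[0, 0, 0.38], [-0.03, -0.02, -0.123], 0]
    - [[0, 0, 0.51], [-0.07, -0.055, -0.123], 0]
    - [[0, 0, 0.64], [-0.115, -0.09, -0.123], 0]
    - [[0, 0, 0.77], [-0.16, -0.125, -0.123], 0]
    - [[0, 0, 0.9], [-0.205, -0.16, -0.123], 0]
    - [[0, 0, 1.03], [-0.25, -0.195, -0.123], 0]
    - [[0, 0, 1.16], [-0.295, -0.23, -0.123], 0]
    - [[0, 0, 1.317], [-0.34, -0.265, -0.123], 0]
  squeeze: 25

```text
time: 2.2
position: [0.4267, 0.2857, 0.3599]
tool_rot: [-2.227, -2.216, -0.002]
ft_force: [0.4, 0.6, -0.2]
grip_width: 1.0
```

step_arm:
  plan:
    - [[0, 0, 0], [-0.03, 0.03, 0], 0]
    - [[0, 0, 0], [-0.06, 0.06, 0], 0]
    - [[0, 0, 0], [-0.09, 0.09, 0], 0]
    - [[0, 0, 0], [-0.12, 0.12, 0], 0]
    - [[0, 0, 0], [-0.15, 0.15, 0], 0]
    - [[0, 0, 0], [-0.167, 0.174, 0], 0]
    - [[0, 0, 0], [-0.167, 0.174, 0], 0]
    - [[0, 0, 0], [-0.167, 0.174, 0], 0]
    - [[0, 0, 0], [-0.167, 0.174, 0], 0]
    - [[0, 0, 0], [-0.167, 0.174, 0], 0]

```text
time: 3.45
position: [0.5993, 0.1213, 0.3598]
tool_rot: [-2.219, -2.223, -0.001]
ft_force: [-0.7, 0.6, 0.4]
grip_width: 0.999
```

Run:
```python
from h import *
import pickle
np.set_printoptions(precision=4,suppress=True)
s=ctrl.get_state(); print(s['position'],s['tool_rot'],s['time'],s['joint_positions'])
C=cal("wrist"); im=ctrl.get_image("wrist"); cv2.imwrite("pics/b_wrist.png",im[:,:,::-1])
o={}
for n in ["jigger_mid","bottle_mid","pot_mid","cup_small_mid","cup_big_mid","coaster_jigger","keep_board","serve_board"]:
    o["wrist",n]=ctrl.cut_out("wrist",n); print(n,[(d['score'],d['rect']) for d in o["wrist",n][:4]])
pickle.dump((C,o),open("detw.pkl","wb"))
```

```text
[0.5993 0.1213 0.3598] [-2.2193 -2.2231 -0.001 ] 3.45 [-0.6834  0.2243  0.5433  1.3627 -0.116   1.5856 -0.1513]
jigger_mid [(0.88, [270.0, 86.5, 34.4, 29.7])]
bottle_mid [(0.58, [264.9, 192.6, 28.9, 40.1]), (0.39, [124.5, 105.6, 67.6, 196.0])]
pot_mid [(0.84, [255.4, 237.3, 29.4, 26.2])]
cup_small_mid []
cup_big_mid [(0.94, [258.2, 136.7, 46.7, 42.2]), (0.51, [122.7, 106.5, 72.3, 193.4])]
coaster_jigger [(0.72, [262.3, 85.3, 38.3, 39.4])]
keep_board [(0.83, [244.9, 65.5, 68.6, 198.5]), (0.15, [270.7, 88.7, 35.1, 29.3])]
serve_board [(0.57, [124.1, 105.8, 72.5, 196.0])]
```

View pics/b_wrist.png

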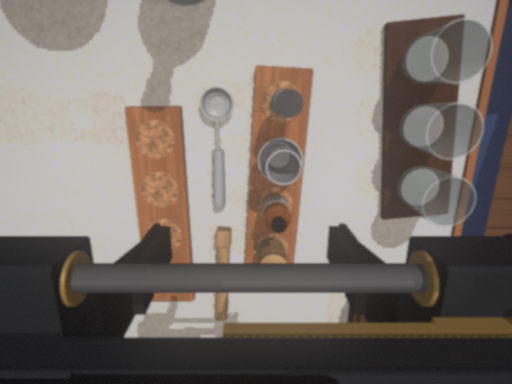

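Run:
```python
from h import *
import pickle
np.set_printoptions(precision=4,suppress=True)
C,o=pickle.load(open("detw.pkl","rb"))
for n,u,v,z in [("jig top",287,103,.102),("cup rim",284,166,.105),("wide rim",281,161,.059),("cap",279,225,.11),("keep UL",257,66,.015),("keep UR",313,69,.015),("serve UL",127,107,.015),("serve UR",181,106,.015),("disc1",155,138,.015),("disc2",159,188,.015)]:
    print(n,plane(C,[[u,v]],z)[0])
im=cv2.imread("pics/b_wrist.png"); cv2.imwrite("pics/b_crop.png",cv2.resize(im[60:260,110:330],None,fx=3,fy=3,interpolation=cv2.INTER_CUBIC)[:600])
```

```text
jig top [0.6484 0.1907 0.102 ]
cup rim [0.6468 0.1122 0.105 ]
wide rim [0.6474 0.1097 0.059 ]
cap [0.642  0.0321 0.11  ]
keep UL [0.6132 0.2409 0.015 ]
keep UR [0.6946 0.2368 0.015 ]
serve UL [0.4186 0.1833 0.015 ]
serve UR [0.4997 0.1848 0.015 ]
disc1 [0.4567 0.1371 0.015 ]
disc2 [0.4565 0.0569 0.015 ]
```

View pics/b_crop.png

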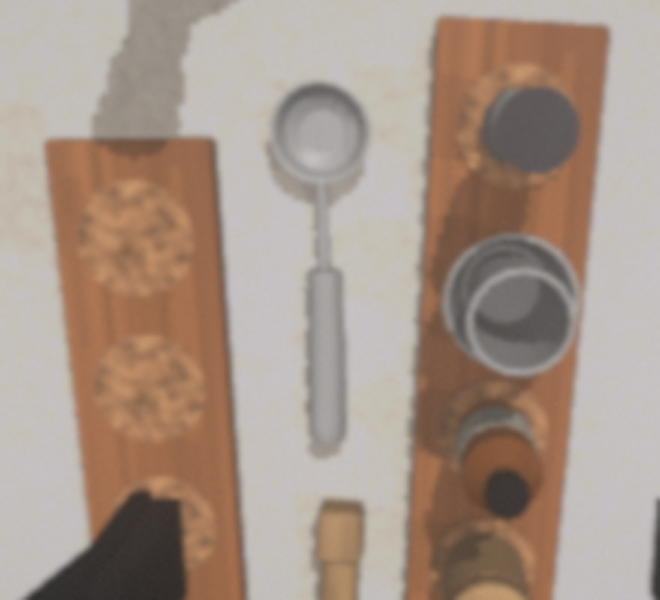

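step_arm:
  plan:
    - [[0, 0, 0], [0.035, 0.025, 0], 0]
    - [[0, 0, 0], [0.07, 0.049, 0], 0]
    - [[0, 0, 0], [0.07, 0.049, 0.04], 0]
    - [[0, 0, 0], [0.07, 0.049, 0.09], 0]
    - [[0, 0, 0], [0.07, 0.049, 0.14], 0]
    - [[0, 0, 0], [0.07, 0.049, 0.19], 0]
    - [[0, 0, 0], [0.07, 0.049, 0.22], 0]
    - [[0, 0, 0], [0.07, 0.049, 0.22], 0]
    - [[0, 0, 0], [0.07, 0.049, 0.22], 0]
    - [[0, 0, 0], [0.07, 0.049, 0.22], 0]

```text
time: 5.15
position: [0.6502, 0.1906, 0.1419]
tool_rot: [2.22, 2.22, 0.005]
ft_force: [-0.5, 1.3, -0.4]
grip_width: 0.999
```

```bash
cat > look.py <<'E'
import sys
from h import *
np.set_printoptions(precision=4,suppress=True)
s=ctrl.get_state(); print(s['position'],s['tool_rot'],s['ft_force'],s['grip_width'],round(s['time'],2))
ims=[]
for n in sys.argv[2:]:
    im=ctrl.get_image(n)[:,:,::-1]
    cv2.imwrite(f"pics/{sys.argv[1]}_{n}.png",im)
E
python3 look.py c wrist side
```

```text
[0.6502 0.1906 0.1419] [2.2204 2.2204 0.0054] [-0.4992  1.2643 -0.4416] 0.9991088273989376 5.15
```

View pics/c_wrist.png

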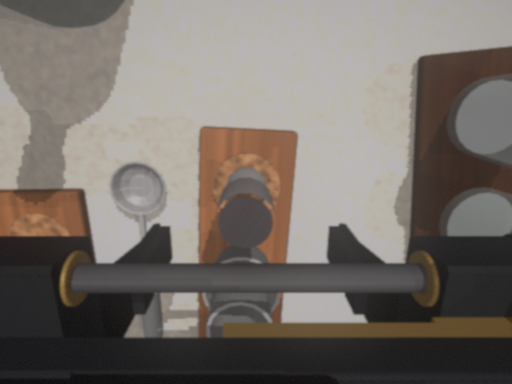

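View pics/c_side.png

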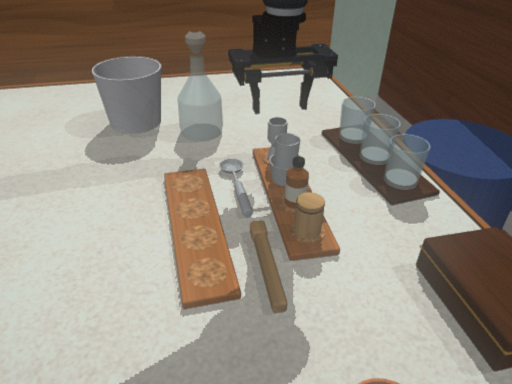

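Run:
```python
from h import *
C=cal("wrist"); print(plane(C,[[246,221]],.102), plane(C,[[239,305],],.105))
```

```text
[[0.64995463 0.19167608 0.102     ]] [[0.6449529  0.13171762 0.105     ]]
```

step_arm:
  plan:
    - [[0, 0, 0], [0, 0, 0.025], 0]
    - [[0, 0, 0], [0, 0, 0.05], 0]
    - [[0, 0, 0], [0, 0, 0.066], 0]
    - [[0, 0, 0], [0, 0, 0.066], 0]
    - [[0, 0, 0], [0, 0, 0.066], 255]
    - [[0, 0, 0], [0, 0, 0.066], 255]
    - [[0, 0, 0], [0, 0, 0.066], 255]
    - [[0, 0, 0], [0, 0, 0.066], 255]
    - [[0, 0, 0], [0, 0, 0.066], 255]
    - [[0, 0, 0], [0, 0, 0.066], 255]
  squeeze: 25

```text
time: 6.5
position: [0.6488, 0.1903, 0.0736]
tool_rot: [-2.221, -2.221, 0.0]
ft_force: [0.8, 0.6, 0.7]
grip_width: 0.454
```

step_arm:
  plan:
    - [[0, 0, 0], [0, 0, -0.03], 255]
    - [[0, 0, 0], [0, 0, -0.07], 255]
    - [[0, 0, 0], [0, 0, -0.11], 255]
    - [[0, 0, 0], [0, 0, -0.13], 255]
    - [[0, 0, 0], [-0.02, -0.02, -0.13], 255]
    - [[0, 0, 0], [-0.05, -0.05, -0.13], 255]
    - [[0, 0, 0], [-0.08, -0.08, -0.13], 255]
    - [[0, 0, 0], [-0.11, -0.11, -0.13], 255]
    - [[0, 0, 0], [-0.14, -0.14, -0.13], 255]
    - [[0, 0, 0], [-0.17, -0.165, -0.13], 255]

```text
time: 7.75
position: [0.482, 0.0194, 0.2026]
tool_rot: [-2.22, -2.221, 0.002]
ft_force: [1.2, -0.4, -1.2]
grip_width: 0.453
```

step_arm:
  plan:
    - [[0, 0, 0], [-0.035, -0.01, 0], 255]
    - [[0, 0, 0], [-0.07, -0.018, 0], 255]
    - [[0, 0, 0], [-0.1, -0.026, 0], 255]
    - [[0, 0, 0], [-0.123, -0.026, 0], 255]
    - [[0, 0, 0], [-0.123, -0.026, 0], 255]
    - [[0, 0, 0], [-0.123, -0.026, 0.04], 255]
    - [[0, 0, 0], [-0.123, -0.026, 0.08], 255]
    - [[0, 0, 0], [-0.123, -0.026, 0.11], 255]
    - [[0, 0, 0], [-0.123, -0.026, 0.115], 255]
    - [[0, 0, 0], [-0.123, -0.026, 0.115], 255]

```text
time: 9.0
position: [0.4581, -0.1021, 0.0888]
tool_rot: [2.221, 2.222, -0.0]
ft_force: [0.1, 0.8, -1.2]
grip_width: 0.451
```

```bash
python3 look.py d wrist side scene; python3 -c "
from h import *
print(proj(cal('side'),[.458,-.103,.015]),proj(cal('scene'),[.458,-.103,.015]),proj(cal('scene'),[.456,.017,.015]))"
```

```text
[ 0.4581 -0.1021  0.0888] [ 2.2205  2.2223 -0.0002] [ 0.1345  0.7561 -1.2172] 0.45077951068637495 9.0
[[206.10577385 271.41798213]] [[180.35487374 207.87391833]] [[236.99191425 174.01781319]]
```

View pics/d_side.png

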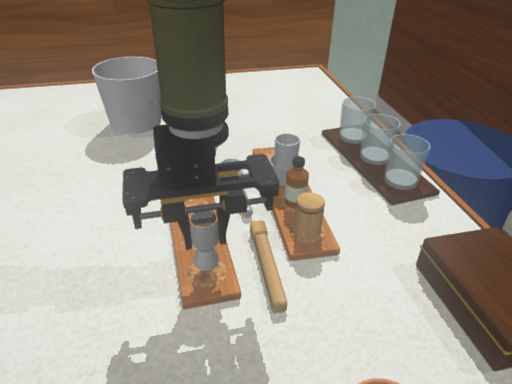

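View pics/d_scene.png

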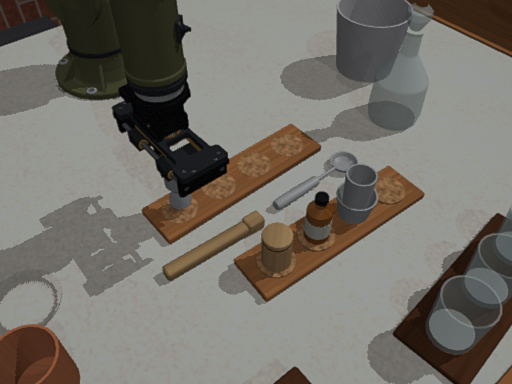

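step_arm:
  plan:
    - [[0, 0, 0], [0, 0, 0.008], 255]
    - [[0, 0, 0], [0, 0, 0.013], 255]
    - [[0, 0, 0], [0, 0, 0.0165], 255]
    - [[0, 0, 0], [0, 0, 0.0175], 255]
    - [[0, 0, 0], [0, 0, 0.0175], 255]
    - [[0, 0, 0], [0, 0, 0.0175], 180]
    - [[0, 0, 0], [0, 0, 0.0175], 0]
    - [[0, 0, 0], [0, 0, 0.0175], 0]
    - [[0, 0, 0], [0, 0, 0.0175], 0]
    - [[0, 0, 0], [0, 0, 0.0175], 0]

```text
time: 10.4
position: [0.4579, -0.1027, 0.0711]
tool_rot: [2.221, 2.221, 0.0]
ft_force: [-0.6, -0.7, 0.0]
grip_width: 0.82
```

step_arm:
  plan:
    - [[0, 0, 0], [0, 0, -0.03], 0]
    - [[0, 0, 0], [0, 0, -0.07], 0]
    - [[0, 0, 0], [0, 0, -0.11], 0]
    - [[0, 0, 0], [0, 0, -0.13], 0]
    - [[0, 0, 0], [0.04, 0.035, -0.13], 0]
    - [[0, 0, 0], [0.08, 0.07, -0.13], 0]
    - [[0, 0, 0], [0.12, 0.105, -0.13], 0]
    - [[0, 0, 0], [0.16, 0.14, -0.13], 0]
    - [[0, 0, 0], [0.19, 0.17, -0.13], 0]
    - [[0, 0, 0], [0.213, 0.188, -0.13], 0]

```text
time: 11.65
position: [0.6468, 0.1124, 0.2003]
tool_rot: [-2.219, -2.223, 0.001]
ft_force: [-0.2, -0.1, 0.3]
grip_width: 0.997
```

```bash
python3 look.py e side wrist scene
```

```text
[0.6468 0.1124 0.2003] [-2.2194 -2.2235  0.0011] [-0.2437 -0.1115  0.2844] 0.9969270485739494 11.65
```

View pics/e_side.png

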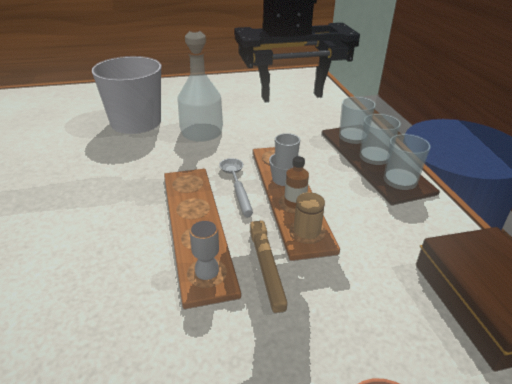

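View pics/e_wrist.png

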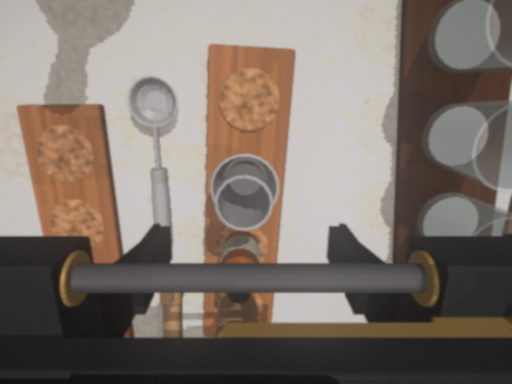

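Run:
```python
from h import *
C=cal("wrist"); 
for u,v,z in [(245,203,.105),(245,187,.059),(249,99,.018),(65,152,.015),(77,226,.015)]: print(plane(C,[[u,v]],z))
```

```text
[[0.64463034 0.10622812 0.105     ]]
[[0.64404692 0.1066116  0.059     ]]
[[0.64772324 0.18638199 0.018     ]]
[[0.45338665 0.13230943 0.015     ]]
[[0.45324699 0.04799799 0.015     ]]
```

Run:
```python
from h import *
s=ctrl.get_state(); print(s['position'])
C=cal("wrist"); im=ctrl.get_image("wrist")[:,:,::-1]; cv2.imwrite("pics/f.png",cv2.resize(im[20:250,10:310],None,fx=2.6,fy=2.6,interpolation=cv2.INTER_CUBIC)); import pickle; pickle.dump(C,open("f.pkl","wb"))
```

```text
[0.64590586 0.11200313 0.20005596]
```

View pics/f.png

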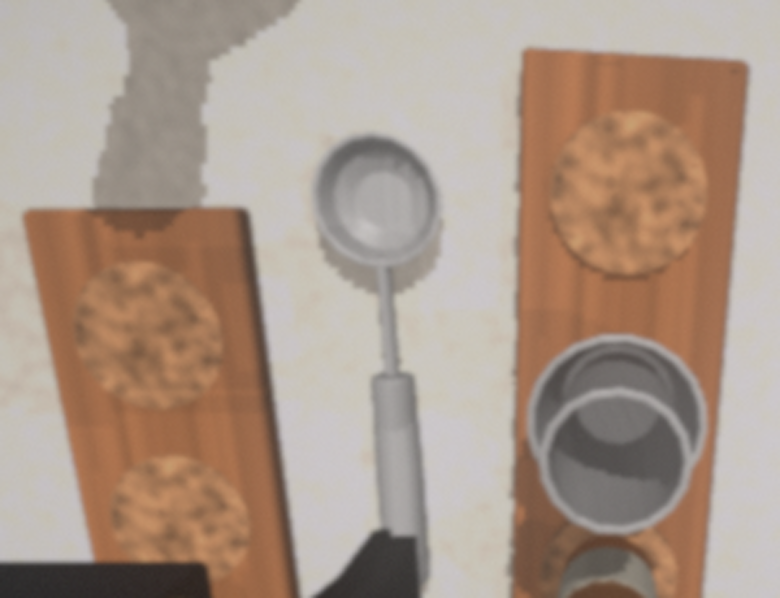

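Run:
```python
from h import *; import pickle
C=pickle.load(open("f.pkl","rb"))
for n,u,v,z in [("slim",617,459,.105),("wide",617,422,.059),("coaster",630,193,.018),("serve1",148,334,.015),("serve2",180,520,.015),("kUL",523,49,.015),("kUR",748,62,.015),("sUL",25,211,.015),("sUR",246,209,.015)]: print(n,plane(C,[[u/2.6+10,v/2.6+20]],z)[0].round(4))
```

```text
slim [0.6465 0.1117 0.105 ]
wide [0.6462 0.1112 0.059 ]
coaster [0.651  0.1909 0.018 ]
serve1 [0.456  0.1361 0.015 ]
serve2 [0.4569 0.0553 0.015 ]
kUL [0.6114 0.2418 0.015 ]
kUR [0.6946 0.2375 0.015 ]
sUL [0.4159 0.184  0.015 ]
sUR [0.5019 0.1848 0.015 ]
```

step_arm:
  plan:
    - [[0, 0, 0], [0, 0, 0.035], 0]
    - [[0, 0, 0], [0, 0, 0.07], 0]
    - [[0, 0, 0], [0, 0, 0.1], 0]
    - [[0, 0, 0], [0, 0, 0.117], 0]
    - [[0, 0, 0], [0, 0, 0.117], 0]
    - [[0, 0, 0], [0, 0, 0.117], 255]
    - [[0, 0, 0], [0, 0, 0.117], 255]
    - [[0, 0, 0], [0, 0, 0.117], 255]
    - [[0, 0, 0], [0, 0, 0.117], 255]
    - [[0, 0, 0], [0, 0, 0.117], 255]
  squeeze: 20

```text
time: 13.1
position: [0.6457, 0.1104, 0.0842]
tool_rot: [-2.221, -2.221, -0.0]
ft_force: [0.4, 0.1, 0.4]
grip_width: 0.526
```

step_arm:
  plan:
    - [[0, 0, 0], [0, 0, 0], 255]
    - [[0, 0, 0], [0, 0, -0.01], 255]
    - [[0, 0, 0], [0, 0, -0.02], 255]
    - [[0, 0, 0], [0, 0, -0.03], 255]
    - [[0, 0, 0], [0, 0, -0.04], 255]
    - [[0, 0, 0], [0, 0, -0.055], 255]
    - [[0, 0, 0], [0, 0, -0.08], 255]
    - [[0, 0, 0], [0, 0, -0.11], 255]
    - [[0, 0, 0], [0, 0, -0.13], 255]
    - [[0, 0, 0], [0, 0, -0.13], 255]

```text
time: 14.35
position: [0.6469, 0.1103, 0.2162]
tool_rot: [2.22, 2.22, 0.005]
ft_force: [0.1, 0.1, -1.2]
grip_width: 0.524
```

```bash
python3 look.py g side scene
```

```text
[0.6469 0.1103 0.2162] [2.2203 2.2202 0.0051] [ 0.077   0.0947 -1.2357] 0.5244065574716849 14.35
```

View pics/g_side.png

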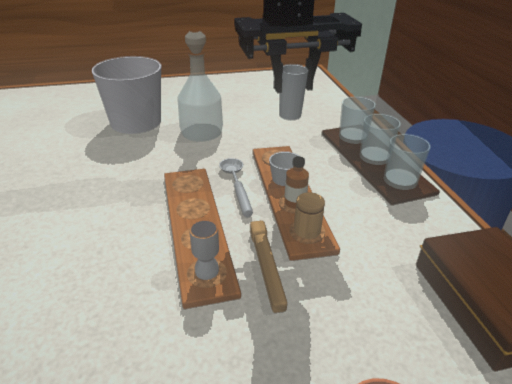

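View pics/g_scene.png

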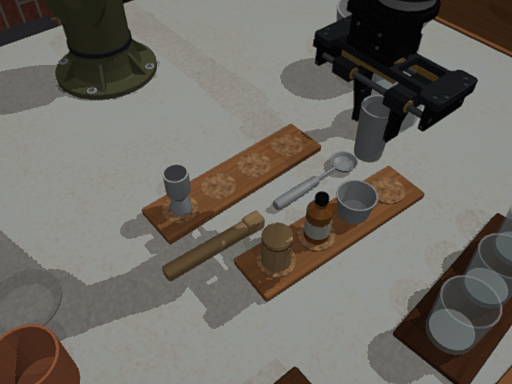

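step_arm:
  plan:
    - [[0, 0, 0], [-0.02, -0.03, 0], 255]
    - [[0, 0, 0], [-0.045, -0.065, 0], 255]
    - [[0, 0, 0], [-0.07, -0.1, 0], 255]
    - [[0, 0, 0], [-0.095, -0.135, 0], 255]
    - [[0, 0, 0], [-0.12, -0.17, 0], 255]
    - [[0, 0, 0], [-0.1335, -0.189, 0], 255]
    - [[0, 0, 0], [-0.1335, -0.189, 0.02], 255]
    - [[0, 0, 0], [-0.1335, -0.189, 0.06], 255]
    - [[0, 0, 0], [-0.1335, -0.189, 0.1], 255]
    - [[0, 0, 0], [-0.1335, -0.189, 0.12], 255]

```text
time: 15.7
position: [0.4541, -0.0234, 0.0908]
tool_rot: [-2.22, -2.219, 0.007]
ft_force: [0.6, -0.4, -0.8]
grip_width: 0.528
```

```bash
python3 look.py i side scene; python3 look.py i2
```

```text
[ 0.4541 -0.0234  0.0908] [-2.2196 -2.2193  0.0069] [ 0.5637 -0.4381 -0.8431] 0.5280857743504198 15.7
[ 0.4537 -0.0234  0.0909] [-2.2191 -2.2189  0.0097] [-0.4121  0.4798 -1.0607] 0.524954564412717 15.8
```

View pics/i_side.png

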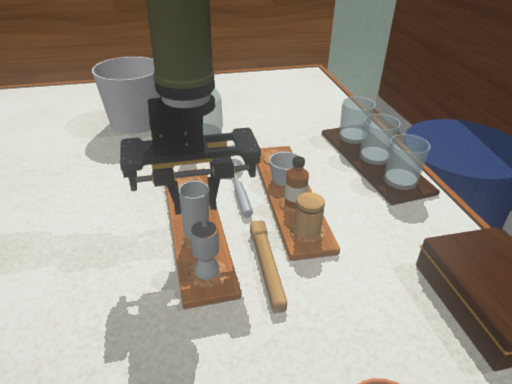

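View pics/i_scene.png

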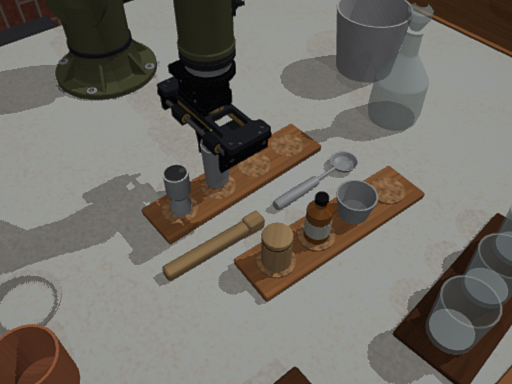

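step_arm:
  plan:
    - [[0, 0, 0], [0, 0.002, 0.005], 255]
    - [[0, 0, 0], [0, 0.003, 0.009], 255]
    - [[0, 0, 0], [0, 0.003, 0.012], 255]
    - [[0, 0, 0], [0, 0.003, 0.0135], 255]
    - [[0, 0, 0], [0, 0.003, 0.0135], 255]
    - [[0, 0, 0], [0, 0.003, 0.0135], 160]
    - [[0, 0, 0], [0, 0.003, 0.0135], 0]
    - [[0, 0, 0], [0, 0.003, 0.0135], 0]
    - [[0, 0, 0], [0, 0.003, 0.0135], 0]
    - [[0, 0, 0], [0, 0.003, 0.0135], 0]

```text
time: 17.05
position: [0.4599, -0.0231, 0.0806]
tool_rot: [2.221, 2.221, 0.0]
ft_force: [0.6, 0.7, -0.7]
grip_width: 0.899
```

step_arm:
  plan:
    - [[0, 0, 0], [0, 0, -0.03], 0]
    - [[0, 0, 0], [0, 0, -0.07], 0]
    - [[0, 0, 0], [0, 0, -0.11], 0]
    - [[0, 0, 0], [0, 0, -0.13], 0]
    - [[0, 0, 0], [0.01, 0.04, -0.13], 0]
    - [[0, 0, 0], [0.02, 0.085, -0.13], 0]
    - [[0, 0, 0], [0.035, 0.13, -0.13], 0]
    - [[0, 0, 0], [0.05, 0.165, -0.13], 0]
    - [[0, 0, 0], [0.055, 0.183, -0.13], 0]
    - [[0, 0, 0], [0.055, 0.183, -0.13], 0]

```text
time: 18.3
position: [0.6434, 0.0324, 0.2096]
tool_rot: [2.22, 2.222, -0.003]
ft_force: [-0.1, 0.6, -0.1]
grip_width: 1.001
```

```bash
python3 look.py j scene side
python3 - <<'E'
from h import *
s=ctrl.get_state(); print(s['position'])
C=cal("wrist"); im=ctrl.get_image("wrist")[:,:,::-1]; cv2.imwrite("pics/j_w.png",im); import pickle; pickle.dump(C,open("f.pkl","wb"))
E
```

```text
[0.6434 0.0324 0.2096] [ 2.22    2.2224 -0.0027] [-0.0585  0.5837 -0.1192] 1.0011113673089564 18.3
[0.64219169 0.03119433 0.21023829]
```

View pics/j_scene.png

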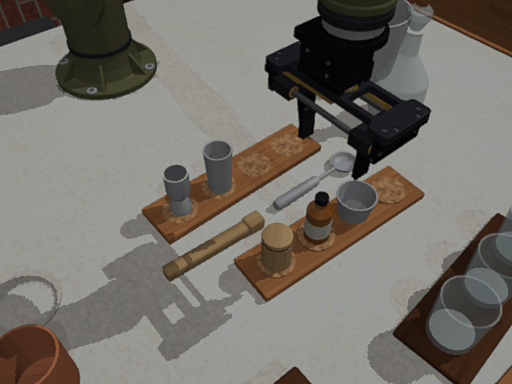

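View pics/j_w.png

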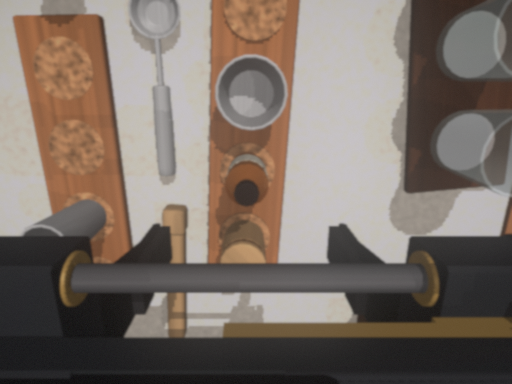

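Run:
```python
from h import *; import pickle
C=pickle.load(open("f.pkl","rb"))
for n,u,v,z in [("cap",246,192,.11),("wide",251,92,.059),("serve1",63,68,.015),("serve2",77,147,.015)]: print(n,plane(C,[[u,v]],z)[0].round(4))
```

```text
cap [0.6417 0.0332 0.11  ]
wide [0.6461 0.1119 0.059 ]
serve1 [0.456  0.1361 0.015 ]
serve2 [0.4578 0.0559 0.015 ]
```

step_arm:
  plan:
    - [[0, 0, 0], [0.001, 0, 0.04], 0]
    - [[0, 0, 0], [0.001, 0, 0.08], 0]
    - [[0, 0, 0], [0.001, 0, 0.12], 0]
    - [[0, 0, 0], [0.001, 0, 0.138], 0]
    - [[0, 0, 0], [0.001, 0, 0.145], 0]
    - [[0, 0, 0], [0.001, 0, 0.145], 255]
    - [[0, 0, 0], [0.001, 0, 0.145], 255]
    - [[0, 0, 0], [0.001, 0, 0.145], 255]
    - [[0, 0, 0], [0.001, 0, 0.145], 255]
    - [[0, 0, 0], [0.001, 0, 0.145], 255]
  squeeze: 25

```text
time: 19.7
position: [0.6428, 0.0329, 0.0657]
tool_rot: [-2.221, -2.221, -0.0]
ft_force: [-2.1, 1.3, 0.7]
grip_width: 0.522
```

step_arm:
  plan:
    - [[0, 0, 0], [0, 0, 0], 255]
    - [[0, 0, 0], [0, 0, -0.02], 255]
    - [[0, 0, 0], [0, 0, -0.05], 255]
    - [[0, 0, 0], [0, 0, -0.09], 255]
    - [[0, 0, 0], [0, 0, -0.12], 255]
    - [[0, 0, 0], [0, -0.03, -0.12], 255]
    - [[0, 0, 0], [0.005, -0.07, -0.12], 255]
    - [[0, 0, 0], [0.012, -0.11, -0.12], 255]
    - [[0, 0, 0], [0.018, -0.15, -0.12], 255]
    - [[0, 0, 0], [0.0235, -0.185, -0.12], 255]

```text
time: 20.95
position: [0.4568, 0.0561, 0.1864]
tool_rot: [-2.222, -2.221, -0.003]
ft_force: [-0.3, 1.2, -2.0]
grip_width: 0.449
```

step_arm:
  plan:
    - [[0, 0, 0], [0, 0, 0], 255]
    - [[0, 0, 0], [0, 0, 0.02], 255]
    - [[0, 0, 0], [0, 0, 0.05], 255]
    - [[0, 0, 0], [0, 0, 0.08], 255]
    - [[0, 0, 0], [0, 0, 0.1], 255]
    - [[0, 0, 0], [0, 0, 0.108], 255]
    - [[0, 0, 0], [0, 0, 0.108], 255]
    - [[0, 0, 0], [0, 0, 0.108], 255]
    - [[0, 0, 0], [0, 0, 0.108], 255]
    - [[0, 0, 0], [0, 0, 0.108], 255]

```text
time: 22.2
position: [0.4581, 0.0565, 0.078]
tool_rot: [2.221, 2.221, 0.002]
ft_force: [-0.9, 0.2, -2.0]
grip_width: 0.451
```

```bash
python3 look.py k side scene; python3 look.py k2
```

```text
[0.4581 0.0565 0.078 ] [2.2212 2.2215 0.0017] [-0.9066  0.1643 -2.0213] 0.4508131576695013 22.2
[0.458  0.0564 0.0778] [2.2213 2.2215 0.0011] [-0.2653 -0.3801 -2.5407] 0.44814852088342433 22.3
```

View pics/k_side.png

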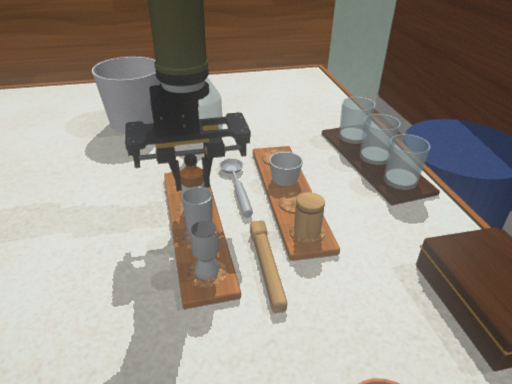

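View pics/k_scene.png

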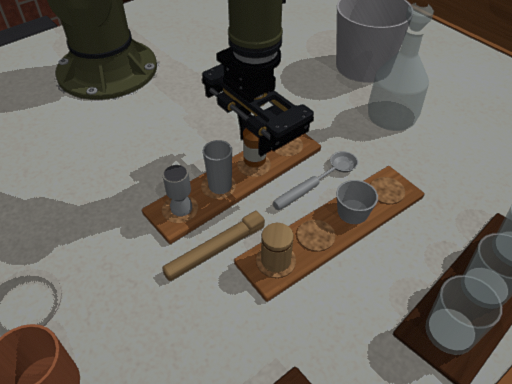

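step_arm:
  plan:
    - [[0, 0, 0], [0, -0.001, 0.006], 255]
    - [[0, 0, 0], [0, -0.001, 0.011], 255]
    - [[0, 0, 0], [0, -0.001, 0.014], 255]
    - [[0, 0, 0], [0, -0.001, 0.0148], 255]
    - [[0, 0, 0], [0, -0.001, 0.0148], 255]
    - [[0, 0, 0], [0, -0.001, 0.0148], 170]
    - [[0, 0, 0], [0, -0.001, 0.0148], 0]
    - [[0, 0, 0], [0, -0.001, 0.0148], 0]
    - [[0, 0, 0], [0, -0.001, 0.0148], 0]
    - [[0, 0, 0], [0, -0.001, 0.0148], 0]

```text
time: 23.55
position: [0.4569, 0.0564, 0.0628]
tool_rot: [2.221, 2.221, 0.0]
ft_force: [0.1, -0.1, -0.1]
grip_width: 0.816
```

step_arm:
  plan:
    - [[0, 0, 0], [0, 0, -0.03], 0]
    - [[0, 0, 0], [0, 0, -0.07], 0]
    - [[0, 0, 0], [0, 0, -0.11], 0]
    - [[0, 0, 0], [0, 0, -0.13], 0]
    - [[0, 0, 0], [-0.02, 0.035, -0.14], 0]
    - [[0, 0, 0], [-0.045, 0.075, -0.14], 0]
    - [[0, 0, 0], [-0.07, 0.115, -0.14], 0]
    - [[0, 0, 0], [-0.09, 0.15, -0.14], 0]
    - [[0, 0, 0], [-0.1045, 0.179, -0.14], 0]
    - [[0, 0, 0], [-0.1045, 0.179, -0.14], 0]

```text
time: 24.8
position: [0.6368, -0.0499, 0.2018]
tool_rot: [2.223, 2.218, -0.004]
ft_force: [-0.3, -1.0, 1.0]
grip_width: 1.001
```

```bash
python3 look.py l scene side
python3 - <<'E'
from h import *
s=ctrl.get_state(); print(s['position'])
C=cal("wrist"); im=ctrl.get_image("wrist")[:,:,::-1]; cv2.imwrite("pics/l_w.png",im); import pickle; pickle.dump(C,open("f.pkl","wb"))
E
```

```text
[ 0.6368 -0.0499  0.2018] [ 2.2227  2.2181 -0.0041] [-0.2518 -1.0244  0.9566] 1.0012083094966626 24.8
[ 0.63533204 -0.04826588  0.20222984]
```

View pics/l_scene.png

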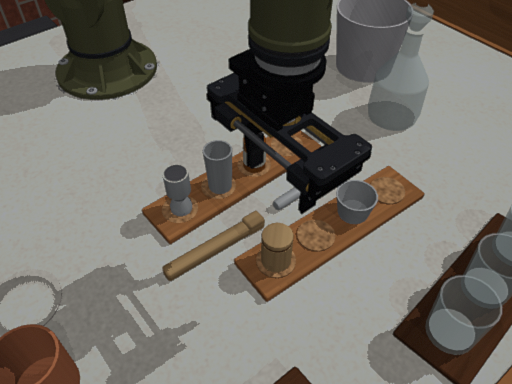

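View pics/l_w.png

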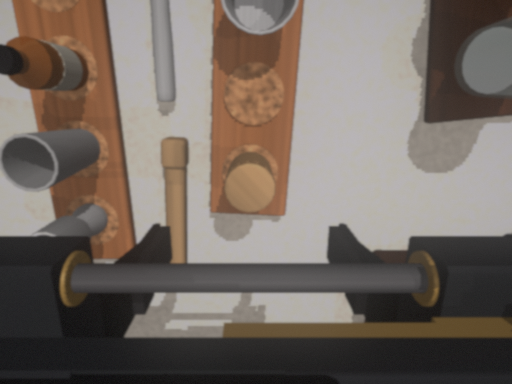

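Run:
```python
from h import *; import pickle
C=pickle.load(open("f.pkl","rb"))
for n,u,v,z in [("pot top",250,187,.082),("coaster bottle",254,95,.018)]: print(n,plane(C,[[u,v]],z)[0].round(4))
```

```text
pot top [ 0.6382 -0.0477  0.082 ]
coaster bottle [0.6424 0.03   0.018 ]
```

step_arm:
  plan:
    - [[0, 0, 0], [0, 0.002, 0.04], 0]
    - [[0, 0, 0], [0, 0.002, 0.08], 0]
    - [[0, 0, 0], [0, 0.002, 0.12], 0]
    - [[0, 0, 0], [0, 0.002, 0.14], 0]
    - [[0, 0, 0], [0, 0.002, 0.147], 0]
    - [[0, 0, 0], [0, 0.002, 0.147], 255]
    - [[0, 0, 0], [0, 0.002, 0.147], 255]
    - [[0, 0, 0], [0, 0.002, 0.147], 255]
    - [[0, 0, 0], [0, 0.002, 0.147], 255]
    - [[0, 0, 0], [0, 0.002, 0.147], 255]
  squeeze: 25

```text
time: 26.2
position: [0.6377, -0.0482, 0.056]
tool_rot: [-2.221, -2.221, -0.0]
ft_force: [-0.7, 0.3, 2.1]
grip_width: 0.524
```

step_arm:
  plan:
    - [[0, 0, 0], [0, 0, 0], 255]
    - [[0, 0, 0], [0, 0, -0.02], 255]
    - [[0, 0, 0], [0, 0, -0.06], 255]
    - [[0, 0, 0], [0, 0, -0.1], 255]
    - [[0, 0, 0], [0, 0, -0.14], 255]
    - [[0, 0, 0], [0.02, -0.02, -0.14], 255]
    - [[0, 0, 0], [0.055, -0.055, -0.14], 255]
    - [[0, 0, 0], [0.09, -0.09, -0.14], 255]
    - [[0, 0, 0], [0.125, -0.125, -0.14], 255]
    - [[0, 0, 0], [0.16, -0.16, -0.14], 255]

```text
time: 27.45
position: [0.477, 0.1125, 0.1967]
tool_rot: [-2.222, -2.22, -0.003]
ft_force: [0.4, 0.6, -1.2]
grip_width: 0.525
```

step_arm:
  plan:
    - [[0, 0, 0], [0.025, -0.021, 0], 255]
    - [[0, 0, 0], [0.025, -0.021, 0], 255]
    - [[0, 0, 0], [0.025, -0.021, 0.03], 255]
    - [[0, 0, 0], [0.025, -0.021, 0.07], 255]
    - [[0, 0, 0], [0.025, -0.021, 0.11], 255]
    - [[0, 0, 0], [0.025, -0.021, 0.128], 255]
    - [[0, 0, 0], [0.025, -0.021, 0.128], 255]
    - [[0, 0, 0], [0.025, -0.021, 0.128], 255]
    - [[0, 0, 0], [0.025, -0.021, 0.128], 255]
    - [[0, 0, 0], [0.025, -0.021, 0.128], 255]

```text
time: 28.7
position: [0.4574, 0.1371, 0.0686]
tool_rot: [2.221, 2.221, 0.003]
ft_force: [-0.6, -0.4, -0.9]
grip_width: 0.525
```

```bash
python3 look.py m side scene; python3 look.py m2
```

```text
[0.4574 0.1371 0.0686] [2.2213 2.2214 0.0027] [-0.611  -0.3542 -0.8846] 0.524781668523386 28.7
[0.4571 0.137  0.0682] [-2.2212 -2.2215 -0.0017] [ 0.1176  0.4342 -1.1615] 0.5213752309694533 28.8
```

View pics/m_side.png

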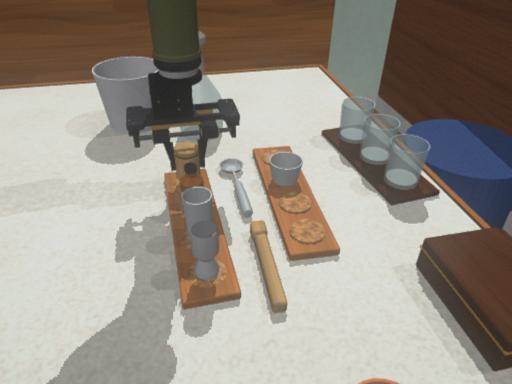

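View pics/m_scene.png

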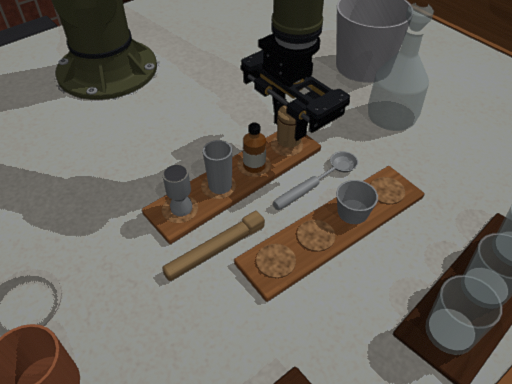

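step_arm:
  plan:
    - [[0, 0, 0], [0, -0.001, 0.006], 255]
    - [[0, 0, 0], [0, -0.001, 0.011], 255]
    - [[0, 0, 0], [0, -0.001, 0.014], 255]
    - [[0, 0, 0], [0, -0.001, 0.0148], 255]
    - [[0, 0, 0], [0, -0.001, 0.0148], 255]
    - [[0, 0, 0], [0, -0.001, 0.0148], 150]
    - [[0, 0, 0], [0, -0.001, 0.0148], 0]
    - [[0, 0, 0], [0, -0.001, 0.0148], 0]
    - [[0, 0, 0], [0, -0.001, 0.0148], 0]
    - [[0, 0, 0], [0, -0.001, 0.0148], 0]

```text
time: 30.05
position: [0.4559, 0.1369, 0.053]
tool_rot: [2.221, 2.221, 0.0]
ft_force: [0.6, 0.6, 0.2]
grip_width: 0.89
```

step_arm:
  plan:
    - [[0, 0, 0], [0, 0, -0.03], 0]
    - [[0, 0, 0], [0, 0, -0.07], 0]
    - [[0, 0, 0], [0, 0, -0.11], 0]
    - [[0, 0, 0], [0, 0, -0.15], 0]
    - [[0, 0, 0], [0, 0.03, -0.19], 0]
    - [[0, 0, 0], [0, 0.06, -0.23], 0]
    - [[0, 0, 0], [0, 0.09, -0.27], 0]
    - [[0, 0, 0], [0, 0.1, -0.29], 0]
    - [[0, 0, 0], [0, 0.1, -0.29], 0]
    - [[0, 0, 0], [0, 0.1, -0.29], 0]

```text
time: 31.3
position: [0.5549, 0.1367, 0.3418]
tool_rot: [-2.221, -2.221, 0.002]
ft_force: [-0.7, 0.5, -0.1]
grip_width: 0.998
```

```bash
cat > chk.py <<'E'
from h import *
import pickle,sys
np.set_printoptions(precision=4,suppress=True)
s=ctrl.get_state(); print(s['position'],s['time'])
out={}
for cam in("scene","side","wrist"):
    C=cal(cam); im=ctrl.get_image(cam); cv2.imwrite(f"pics/{sys.argv[1]}_{cam}.png",im[:,:,::-1])
    for n in ["jigger_mid","bottle_mid","pot_mid","cup_small_mid","cup_big_mid"]:
        r=ctrl.cut_out(cam,n)
        if r: out[cam,n]=r; print(cam,n,round(r[0]['score'],2),r[0]['rect'])
pickle.dump(out,open('det.pkl','wb'))
E
python3 chk.py n
python3 - <<'E'
from fit import *
for n in objs:
    p0={"jigger_mid":(.458,-.103),"cup_small_mid":(.457,-.023),"bottle_mid":(.456,.057),"pot_mid":(.455,.137),"cup_big_mid":(.646,.111)}[n]
    if n=="cup_small_mid": prof[n]=[[(0,.02),(.085,.024)]]
    for cl in("scene","side"):
        if (cl,n) in out: print(n,cl,*objfit(n,p0,.015,(cl,)))
E
```

```text
[0.5549 0.1367 0.3418] 31.3
scene jigger_mid 0.97 [164.1, 164.9, 26.9, 51.8]
scene bottle_mid 0.97 [242.9, 120.9, 22.7, 52.8]
scene pot_mid 0.67 [277.3, 111.9, 25.5, 38.3]
scene cup_small_mid 0.85 [203.1, 140.1, 27.9, 53.4]
scene cup_big_mid 0.71 [336.9, 180.7, 42.2, 43.3]
side jigger_mid 0.76 [185.2, 218.7, 32.1, 59.8]
side pot_mid 0.66 [177.1, 150.1, 21.6, 35.5]
side cup_small_mid 0.72 [178.7, 186.7, 32.9, 52.0]
side cup_big_mid 0.6 [269.8, 152.8, 33.3, 34.5]
wrist jigger_mid 0.6 [171.1, 292.8, 31.7, 40.3]
wrist bottle_mid 0.7 [165.4, 189.7, 34.5, 42.6]
wrist pot_mid 0.85 [154.4, 135.1, 41.5, 40.0]
wrist cup_small_mid 0.73 [150.7, 114.9, 68.8, 200.5]
wrist cup_big_mid 0.72 [289.6, 148.0, 48.8, 49.4]
jigger_mid scene [ 0.458  -0.1016] 0.17249796582587473
jigger_mid side [ 0.4587 -0.1006] 0.055633802816901445
bottle_mid scene [0.4562 0.0549] 0.14088397790055252
pot_mid scene [0.4537 0.1385] 0.1123595505617978
pot_mid side [0.456  0.1316] 0.5524625267665952
cup_small_mid scene [ 0.457  -0.0222] 0.06770098730606489
cup_small_mid side [ 0.4591 -0.0254] 0.06291079812206568
cup_big_mid scene [0.6433 0.1119] 0.06744487678339817
cup_big_mid side [0.6444 0.1124] 0.059356136820925554
```

View pics/n_scene.png

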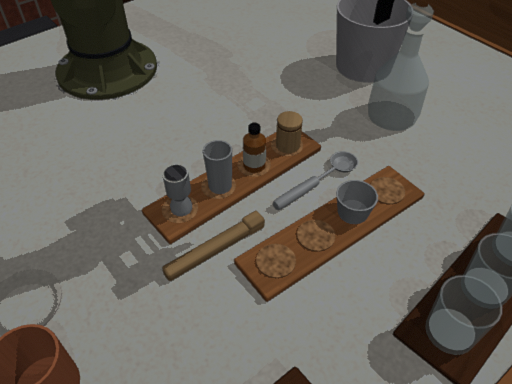

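View pics/n_wrist.png

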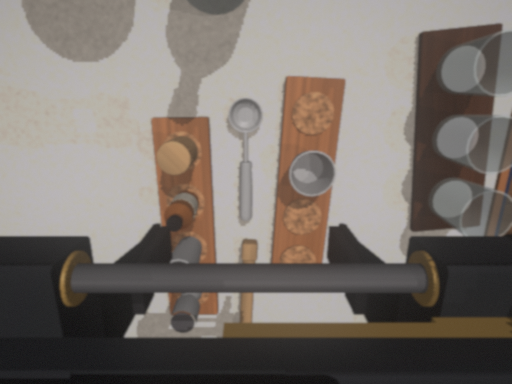

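View pics/n_side.png

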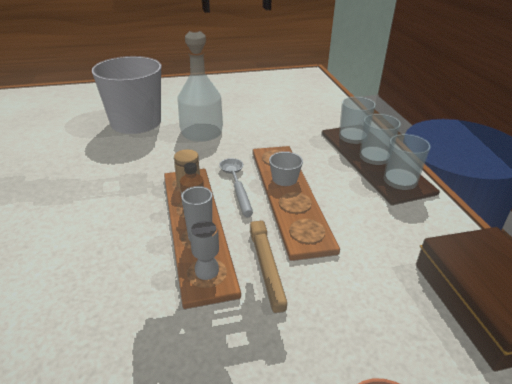

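All four stand upright on their discs, in reverse order, and the fits put each within a few mm of its target. The pot's side view is partly hidden by the bottle. The arm is clear.

```bash
python3 -c "
from bench import ctrl
print(ctrl.close_job())"
```

```text
the job is handed in; nothing more can be done
None
```

I moved all four items to the serving board in reverse order and handed the job in at about 32 s. From the robot's left to right they now stand pot, bottle, slim cup, jigger. I lifted the slim cup straight out, and the wide cup stayed on the keeping board.

- **Positions:** The last camera fits put each item about 1–4 mm from its disc centre, and the wide cup about 1–3 mm from where I measured it at the start. The allowed errors are 14 mm and 25 mm.
- **Upright and clear:** The pictures show every item standing upright, and the gripper is open about 0.34 m above the surface, touching nothing.
- **Weak checks:**
  - The side camera's fit for the pot was poor because the bottle partly hides it. It gave y = 0.132 m against 0.1385 m from the scene camera.
  - The bottle was not detected in the side view, so its position rests on the scene camera alone.
  - In the last wrist picture, the detection of the slim cup wrongly covered the whole board, so I did not use it.

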